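Set the display light to amber and lock its filter slide

ROBOT

A 7-joint arm with a two-finger parallel gripper is mounted at the origin on a cart in front of the work surface, level with it; the furniture and walls round the work are solid. World frame = base frame: x ahead of the robot, y to its left, z up, the work surface at z = 0. Lengths are in mm, angles in rad, forces in N, time in s.
With the tool pointing down it reaches from about 400 to 875 mm from the base axis. Payload 4.4 kg.
Tool frame: the origin (TCP) lies midway between the tips of the shut fingers; the grasp point (between the pads) lies 19 mm behind it (ctrl.pinch_z is the distance from the TCP to the grasp point, in mm); z points along the fingers, y is the line along which they close (so a half turn about z gives the same grasp; the last joint's range is limited). The gripper opens to 85 mm and grips with 20 to 120 N. Pads are 22 mm wide; open, the fingers measure 114 mm over their backs; the gripper's body (76 mm by 85 mm) begins 54 mm behind the grasp point. The pads swing forward as they close: fully open they stand 13 mm farther back than shut.
Start: joints at [1.037, 0.628, 0.038, 1.517, -0.027, 0.996, -0.02], TCP at [293.129, -580.167, 231.313] pointing down, gripper open.
Joint ranges: [-3.06, 3.06], [-0.37, 2.12], [-1.25, 1.32], [0.18, 2.47], [-1.1, 4.24], [0.23, 1.98], [-2.94, 2.94]. Speed limits (rad/s): [2.57, 2.57, 3.14, 3.14, 3.14, 3.14, 3.14].

INTERFACE

Orientations are given as [roll, pitch, yaw] about the fixed x, y, z axes, in that order (R = Rz(yaw) Ry(pitch) Rx(roll)).
In Python, from cell import read_state, cams, order, ctrl gives the robot as it stands.
- The arm moves only by the tool move_arm, never from a script. Its argument "targets" is text: rows parted by semicolons, each of 7 numbers parted by spaces: the gripper's target within -1 to 1 (fully open at 1, half-way at 0, shut at -1), then the shift along the tool's x, y, z in cm, then the turn, a rotation vector about the tool's x, y, z in degrees. A call has 1 to 5 rows; each row shifts and turns the commanded pose from where the row before left it, along the tool's axes as they then stand; what a row does not reach is not made up. A row lasts 1/12 s, in which the tool goes at most 41.7 mm and 7.16 degrees, less where a joint would pass 70% of its speed; a pose out of reach is approached as far as the arm can. A call with a gripper value outside its range is refused whole. The fingers move at their own pace and stop on an object; the grip force is fixed at half the most. Time passes only in rows, so rows that do not move let the fingers close. It gives the time, the measured TCP pose, the force, the opening and the grip force at its end, in the units of the state.
- read_state(): the state, without advancing time (a new reading comes with each control period).
- cams.get_image(name): name is "scene" or "top"; returns a dict with "color" (480x640x3 uint8, red, green, blue), "fovy" (degrees; the focal length in pixels is half the picture's height over the tangent of half this angle, whatever the lens; pixels are square), "cx", "cy" (the principal point, pixels), "rvec" (rotation vector, rad) and "tvec" (3), from world to camera coordinates, as OpenCV has them. Camera axes: x right, y down, z forward; pixel columns grow to the right and rows downward; lengths in mm; the calibration is good to about 2 mm. A picture is of the moment at which its call begins. There is no depth.
- order.finish_job(): hands the job in; it is judged then, once.
The state is a dict: "clock": time; "qpos": joint angles; "qd": joint speeds; "tau": joint torques, N m; "eef_pos": TCP position; "tool_rot": TCP orientation; "force": force on the tool from outside, world axes, zero at the start; "torque": the same for the moment, N m; "width": finger opening in mm; "gripper_force": force on a finger pad.
Only numpy, scipy, OpenCV 4.12 (cv2) and the standard library are available. Lean on these libraries where they do the work, as an engineer would, in place of code of your own. Each camera call takes 0.05 s, during which the arm holds its last target. There are 200 camera calls.

TASK

Set the display light box to amber: slide its filter plate along by the black fin until the amber window clicks into its stop over the glowing port. Then take the red-headed lock pin from its stand and put it down through the plate's brass eyelet into the hole below, fully home, so that customers cannot shift the filter. Leave the tin, the soap, the card and the candle where they are.

Things in the scene. Friction and masses are not known exactly. Their poses are not given: they have to be found in the camera images.
- light_box: Fixed wooden light box with a white top, 120 (x) x 230 (y) x 50 high. Origin: centre of its underside; z up, y along the slide, -x the front long side. Two rails 6 high run along y at x = +-25; the spring detent's steel bracket stands on the rear edge at x = 32 to 60, y = -10 to 10, its brass plunger up to 115 above the table.
- filter_plate (a joint): Position of the filter plate along the box's +y, m. Four stops: 0 = blank, 0.028 = open window, 0.056 = AMBER window, 0.084 = blue window over the port. Starts between 0 and 0.04, so it must go +y. Within about 6 mm of a stop a spring detent clicks it in (to within 1 mm); getting out of a stop takes about 5 N. Between stops it stays where left (friction 0.5 N).
- port (a point): Centre of the glowing port, 21 across, on the box top, 50 above the table. The aluminium filter plate (44 x 130 x 4, top face 56 above the table) slides over it; its windows are 22 across, 28 apart along box y, in the order blank, open, amber, blue towards -y (the fin).
- fin (a point): Centre of the black upright fin at the plate's -y end: 34 wide (box x), 8 thick (box y), from 56 to 86 above the table. Moves with the plate; only the detent at the rear edge stands higher. Push on its -y face to slide the plate to +y.
- eyelet (a point): Centre of the 12 diameter hole in the plate's brass lug (28 x 28 x 5), at the lug's upper face, 62 above the table. Moves with the plate. The lug lies 7 above the box top.
- lock_hole (a point): Centre of the mouth of the 12 diameter, 20 deep hole in the box top (50 above the table), box x = -38, y = +44. The eyelet stands straight above it only with the plate at the amber stop. Axes as the box's.
- lock_pin: Loose lock pin, 66 long. Origin: shank tip; z to the head. Shank 8 diameter, 30 long, last 6 tapered; collar 20 diameter, 4 thick, from z = 30 to 34; red round head 16 diameter from z = 34 to 66. Starts upright in its stand, tip 10 above the table. Fully home, its collar rests on the lug: tip 32 above the table, 18 below the lock hole's mouth.
- pin_head (a point): Middle of the pin's red head (z = 50 on the pin), the place to grasp it.
- pin_stand: Fixed wooden block 50 x 50 x 40 with an 11 diameter, 32 deep hole in its top, which holds the pin. Origin: centre of its underside.
- balm_tin_2: Bystander: low round tin, 54 across, 21 high, silver with a reddish lid. Origin: centre of its underside.
- soap_1: Bystander: green soap bar in a paper band, 53 x 78 x 25. Origin: centre of its underside.
- price_card: Bystander: upright brown card in a wooden foot, 20 x 75 x 61. Origin: centre of its underside.
- jar_candle: Bystander: pink candle in a glass jar, 76 across, 90 high. Origin: centre of its underside.

How it is judged:
By the outcome, as a careful person would: the job done as asked, in the order asked, and still so for the second after the job is handed in, with the robot touching nothing.
It also fails if it takes over 54 s, if anything falls off the work surface, if the arm or the gripper's body presses on something with over 40 N, if the wrist force passes 120 N, or if a joint passes its speed limit or range.

## Working session

There is one attempt and no reset: what is moved stays moved. The work goes in short steps, Python scripts to look and compute and a tool call to move; the robot and the scene stay as the last step left them, time stands still between calls to the robot, and variables do not carry over. Pictures are saved under pics/ and viewed, at most 10 in all, crops included, and the job is handed in when it is done.

Besides the shell and the picture viewer there is one more tool, called after "Request:" as name(argument=value, ...), one argument or row to a line, values as JSON. move_arm: Moves the arm, as the interface text tells. Its arguments: {"type":"object","properties":{"targets":{"type":"string"}},"required":["targets"]}

```bash
mkdir -p pics; ls; cat > h.py <<'E'
import numpy as np, cv2, json
from cell import read_state, cams, order, ctrl
def grab(name):
    d=cams.get_image(name); im=cv2.cvtColor(d["color"],cv2.COLOR_RGB2BGR)
    return im,d
def K(d):
    f=240/np.tan(np.radians(d["fovy"])/2); return np.array([[f,0,d["cx"]],[0,f,d["cy"]],[0,0,1.]])
def RT(d): return cv2.Rodrigues(np.array(d["rvec"],float))[0], np.array(d["tvec"],float).ravel()
def ray(d,uv,z):
    R,t=RT(d); c=-R.T@t; v=R.T@np.linalg.inv(K(d))@np.array([uv[0],uv[1],1.]); return c+v*(z-c[2])/v[2]
def proj(d,P):
    R,t=RT(d); p=K(d)@(R@np.array(P,float)+t); return p[:2]/p[2]
E
python3 - <<'E'
from h import *
for n in("scene","top"):
    im,d=grab(n); cv2.imwrite(f"pics/{n}0.png",im); R,t=RT(d); print(n,d["fovy"],d["cx"],d["cy"],d["rvec"],-R.T@t, {k:v for k,v in d.items() if k not in("color",)}.keys())
print(read_state())
E
```

```text
pics
scene 51.26976065179082 325.1865508294995 246.45811414906635 [ 1.85321149 -0.73847434  0.49693171] [ -13.86868834 -650.18775789  416.39772464] dict_keys(['fovy', 'cx', 'cy', 'rvec', 'tvec'])
top 46.965233629832404 323.1824554652406 237.96621959303948 [ 2.1675318  -2.20616088  0.0861959 ] [ 445.92611608  -74.58988354 1266.42092958] dict_keys(['fovy', 'cx', 'cy', 'rvec', 'tvec'])
{'clock': 0.1, 'qpos': array([ 1.03723314,  0.62927572,  0.03842258,  1.51827188, -0.02702848,
        0.99628115, -0.01996501]), 'qd': array([-0.00135851, -0.00282603, -0.00085943, -0.0027461 ,  0.00010959,
        0.00163424, -0.00119813]), 'tau': array([ 3.34345081e-03, -5.64537692e+01,  1.23051502e+00, -1.93973994e+01,
        1.13172378e-02,  5.41133704e-03, -1.25353833e-05]), 'eef_pos': array([ 292.87336895, -579.65428539,  230.46506611]), 'tool_rot': array([-3.13987326e+00, -1.84726046e-05,  4.67800516e-01]), 'force': array([ 0.47179852,  0.24896012, -1.00240241]), 'torque': array([ 0.06547911, -0.01512156, -0.03505585]), 'gripper_force': 0.0, 'width': 85.5739212871444}
```

View pics/scene0.png

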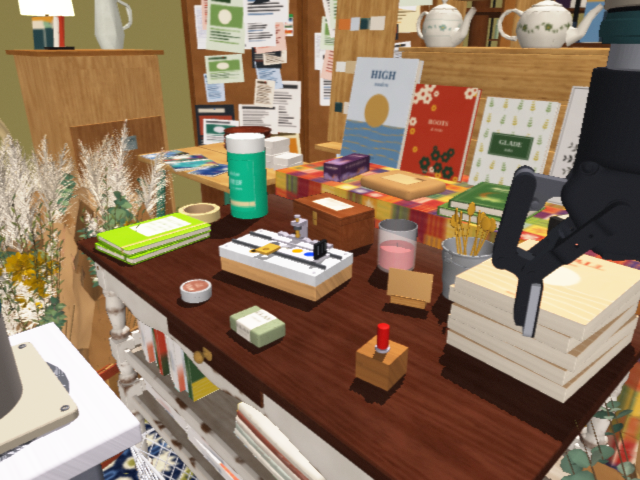

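View pics/top0.png

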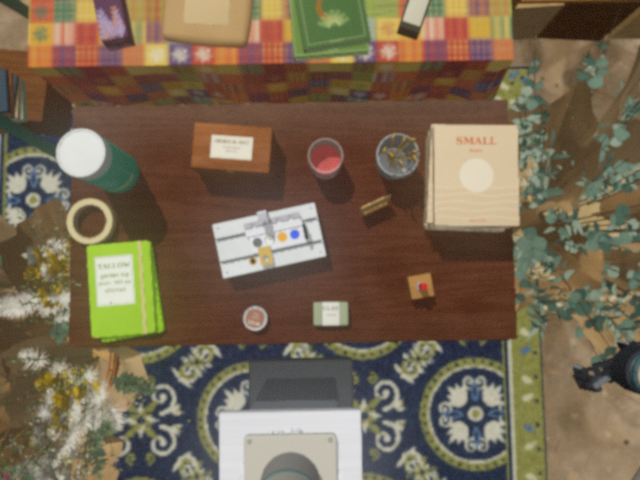

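The scene view shows the box at (287,262), the fin at about (319,248) and the pin head at (383,335). In the top view the box is at (270,240), the fin at about (308,235), the eyelet lug at about (265,257) and the pin at (422,288). I'll zoom in next.

```bash
python3 - <<'E'
import cv2, numpy as np
a=cv2.imread("pics/top0.png")[195:285,205:335]; b=cv2.imread("pics/scene0.png")[205:305,210:360]
A=cv2.resize(a,(780,540),interpolation=cv2.INTER_CUBIC);B=cv2.resize(b,(750,500),interpolation=cv2.INTER_CUBIC)
cv2.imwrite("pics/topc.png",A);cv2.imwrite("pics/scenec.png",B)
E
```

```text
(no output)
```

View pics/topc.png

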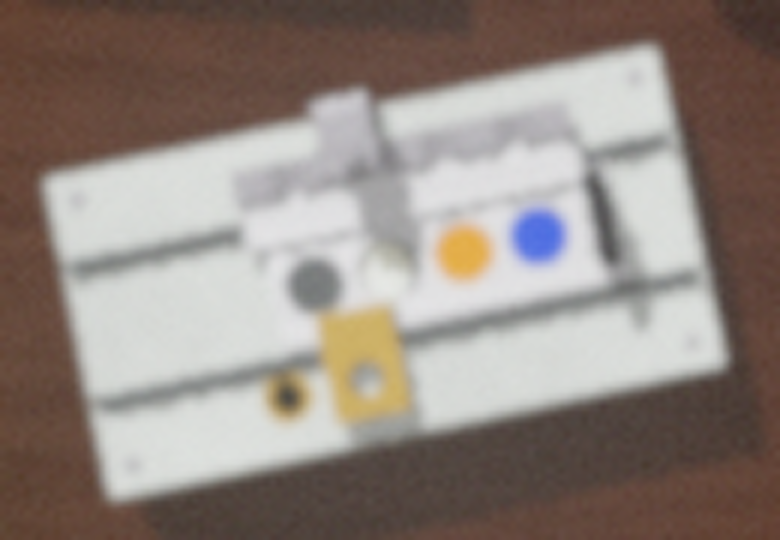

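View pics/scenec.png

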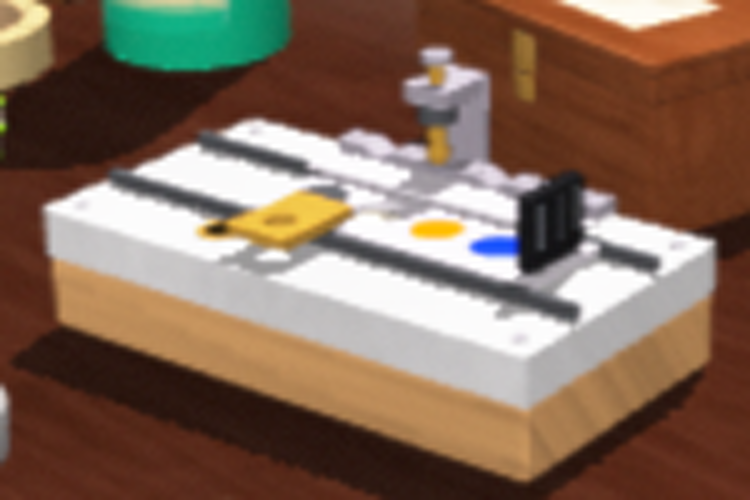

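In the top crop the box-top corners are at (42,175), (658,42), (728,368) and (108,500). The lock hole is at (288,395), the eyelet at (368,380), and amber is about 76 crop px towards the fin from the port. That puts the plate at the open stop, so it needs about 28 mm.

```bash
cat > m.py <<'E'
from h import *
def tri(obs):
    A=[];b=[]
    for d,uv in obs:
        R,t=RT(d);c=-R.T@t;v=R.T@np.linalg.inv(K(d))@np.array([*uv,1.]);v/=np.linalg.norm(v);M=np.eye(3)-np.outer(v,v);A.append(M);b.append(M@c)
    X,r,_,_=np.linalg.lstsq(np.vstack(A),np.hstack(b),rcond=None);return X,np.sqrt(r)
def redblob(im,roi):
    x0,y0,x1,y1=roi;h=cv2.cvtColor(im[y0:y1,x0:x1],cv2.COLOR_BGR2HSV)
    m=(((h[...,0]<6)|(h[...,0]>174))&(h[...,1]>180)&(h[...,2]>110)).astype(np.uint8)
    n,l,s,c=cv2.connectedComponentsWithStats(m);i=1+np.argmax(s[1:,4]);return c[i]+[x0,y0],s[i]+[x0,y0,0,0,0]
E
python3 - <<'E'
from m import *
ts,ds=grab("scene");tt,dt=grab("top")
g=lambda p:np.array(p)/6-0.417+[205,195]
C=[ray(dt,g(p),50)[:2] for p in[(42,175),(658,42),(728,368),(108,500)]]
C=np.array(C);c=C.mean(0);print("corners",C.round(1),"c",c)
print("sides",[np.linalg.norm(C[i]-C[(i+1)%4]).round(1) for i in range(4)])
yv=(C[0]-C[1])+(C[3]-C[2]);yv/=np.linalg.norm(yv);xv=np.array([yv[1],-yv[0]]);print("yaw",np.arctan2(-yv[0],yv[1]),"x",xv,"y",yv)
B=lambda x,y:c+x*xv+y*yv
def loc(P):return np.array([(P[:2]-c)@xv,(P[:2]-c)@yv]).round(1)
hole=ray(dt,g((288,395)),50);print("hole",hole,loc(hole),"model",B(-38,44))
ey=ray(dt,g((368,380)),62);print("eyelet",ey,loc(ey))
for n,p in(("port",(387,268)),("amber",(463,250)),("blue",(538,235))):print(n,loc(ray(dt,g(p),56)))
print("fin top",loc(ray(dt,g((600,218)),86)))
gs=lambda p:np.array(p)/5-0.4+[210,205]
for n,p in(("near",(527,407)),("right",(712,300)),("left",(47,205))):print(n,loc(ray(ds,gs(p),50 if n=="left" else 30)))
print("scene fin topL,topR",loc(ray(ds,gs((522,192)),86)),loc(ray(ds,gs((582,176)),86)))
print("scene corners",[loc(ray(ds,gs(p),50)) for p in((45,207),(528,352),(714,240),(255,118))])
print("scene eyelet",loc(ray(ds,gs((281,219)),62)), "hole",loc(ray(ds,gs((216,229)),50)))
p1,s1=redblob(ts,(350,300,420,400));p2,s2=redblob(tt,(400,270,445,310));print(p1,s1,p2,s2,tri([(ds,p1),(dt,p2)]))
print("top->z=60",ray(dt,p2,60),ray(dt,p2,76))
E
```

```text
corners [[570.7 163.7]
 [616.2 -64. ]
 [495.1 -87.7]
 [450.9 139.9]] c [533.2190371   37.97734839]
sides [np.float64(232.1), np.float64(123.3), np.float64(231.9), np.float64(122.2)]
yaw 0.1946275790564391 x [0.98111976 0.19340116] y [-0.19340116  0.98111976]
hole [488.09522384  73.81577526  50.        ] [-37.3  43.9] model [487.42683507  73.79737398]
eyelet [492.61218256  43.27217144  62.        ] [-38.8  13. ]
port [ 0.2 -1.6]
amber [  0.8 -30.1]
blue [  0.4 -58.1]
fin top [ -1.  -81.9]
near [ -58.  -115.2]
right [  53.  -119.2]
left [-59.  114.2]
scene fin topL,topR [-13.  -80.3] [ 11.8 -88.7]
scene corners [array([-60.8, 113.3]), array([ -56.5, -114.7]), array([  61.7, -113.9]), array([ 60.1, 114.3])]
scene eyelet [-38.4  11.7] hole [-38.7  44.7]
[382.65359477 334.58496732] [377 322  13  27 306] [423.22580645 286.35483871] [420 284   7   6  31] (array([ 424.75660602, -297.67292849,   63.09594565]), array([0.01370135]))
top->z=60 [ 424.70872157 -298.25412755   60.        ] [ 424.9901145  -295.28780973   76.        ]
```

Both views agree: box yaw is 0.195, the lock hole is at (487.7, 73.8) and the pin is at (424.8, −297.7). I'll align the tool with the box, shut the fingers and travel to behind the fin.

Request:
move_arm(
  targets="-1 0 0 0 0 0 5.2; -1 0 0 0 0 0 5.2; -1 0 0 0 0 0 5.25; -1 2.2 -2.75 0 0 0 0; -1 2.2 -2.75 0 0 0 0",
)

```text
clock: 0.62
eef_pos: [324.0, -518.6, 230.8]
tool_rot: [3.141, 0.001, 0.19]
force: [1.7, 0.9, 0.3]
width: 25.8
gripper_force: 0.0
```

Request:
move_arm(
  targets="-1 2.2 -2.75 0 0 0 0; -1 2.2 -2.75 0 0 0 0; -1 2.2 -2.75 0 0 0 0; -1 2.2 -2.75 0 0 0 0; -1 2.2 -2.75 0 0 0 0",
)

```text
clock: 1.03
eef_pos: [407.5, -359.9, 231.3]
tool_rot: [-3.141, -0.0, 0.194]
force: [1.0, -0.2, 0.9]
width: 0.1
gripper_force: 0.0
```

Request:
move_arm(
  targets="-1 2.2 -2.75 0 0 0 0; -1 2.2 -2.75 0 0 0 0; -1 2.2 -2.75 0 0 0 0; -1 2.2 -2.75 0 0 0 0; -1 2.2 -2.75 0 0 0 0",
)

```text
clock: 1.45
eef_pos: [488.8, -203.7, 231.4]
tool_rot: [-3.142, -0.0, 0.195]
force: [0.8, -0.2, -0.6]
width: -0.0
gripper_force: 0.0
```

Request:
move_arm(
  targets="-1 2.25 -2.7 0 0 0 0; -1 2.25 -2.7 0 0 0 0; -1 2.25 -2.7 0 0 0 0; -1 2.25 -2.7 0 0 0 0; -1 0 0 2 0 0 0",
)

```text
clock: 1.87
eef_pos: [562.2, -72.9, 214.0]
tool_rot: [-3.139, -0.011, 0.205]
force: [1.7, 1.5, 0.3]
width: -0.1
gripper_force: 0.0
```

Request:
move_arm(
  targets="-1 0 0 3.5 0 0 0; -1 0 0 3.5 0 0 0; -1 0 0 3.5 0 0 0; -1 0 0 2.5 0 0 0; -1 0 0 1.3 0 0 0",
)

```text
clock: 2.28
eef_pos: [553.5, -81.5, 64.9]
tool_rot: [-3.14, 0.005, 0.195]
force: [0.2, 0.1, -0.2]
width: 0.1
gripper_force: 0.0
```

```bash
python3 - <<'E'
from m import *
ts,ds=grab("scene");s=read_state();print(s["eef_pos"],s["tool_rot"],s["force"])
b=ts[170:320,210:400];cv2.imwrite("pics/s1.png",cv2.resize(b,(760,600),interpolation=cv2.INTER_CUBIC))
E
```

```text
[552.73866713 -81.46951033  63.75479806] [-3.13928632  0.00706445  0.19477595] [-0.15579746 -0.49865394 -0.72338552]
```

View pics/s1.png

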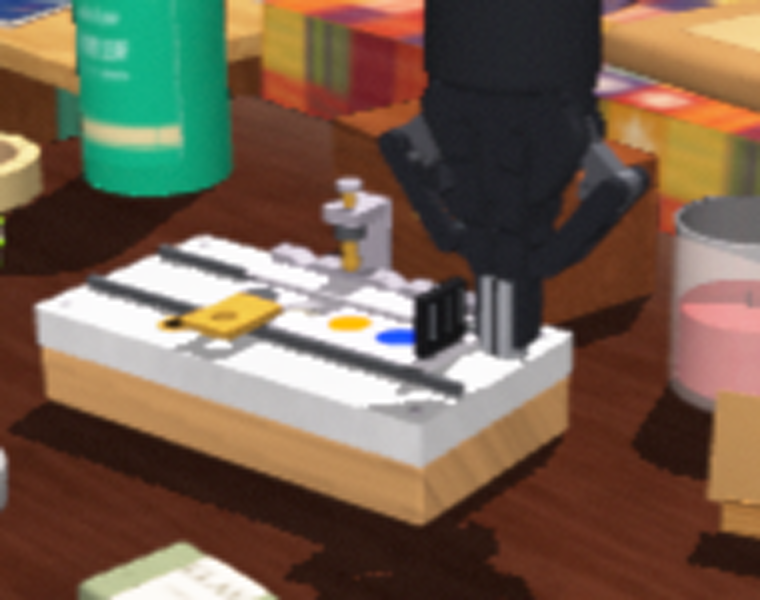

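The fingers stand just behind the fin, at about (500,310) in the crop. The fin is at (440,318), and the detent at (350,230) is clear. I'll approach in small steps while watching the force.

Request:
move_arm(
  targets="-1 0.4 -0.5 -0.3 0 0 0; -1 0 -0.5 0 0 0 0; -1 0 -0.4 0 0 0 0; -1 0 -0.3 0 0 0 0; -1 0 -0.3 0 0 0 0",
)

```text
clock: 2.75
eef_pos: [556.4, -60.9, 72.5]
tool_rot: [3.141, -0.002, 0.195]
force: [-0.5, 0.6, 0.7]
width: -0.1
gripper_force: 0.0
```

```bash
cat > pl.py <<'E'
from m import *
c=np.array([533.22,37.98]);xv=np.array([.98112,.1934]);yv=np.array([-.1934,.98112])
def loc(P):return np.array([(P[:2]-c)@xv,(P[:2]-c)@yv]).round(1)
def blob(im,lo,hi,roi,amin=4):
    x0,y0,x1,y1=roi;h=cv2.cvtColor(im[y0:y1,x0:x1],cv2.COLOR_BGR2HSV);m=cv2.inRange(h,np.array(lo),np.array(hi))
    n,l,s,ce=cv2.connectedComponentsWithStats(m)
    return [(ce[i]+[x0,y0],int(s[i,4])) for i in range(1,n) if s[i,4]>=amin]
def plate(pr=True):
    for n in("scene","top"):
        im,d=grab(n);roi=(260,225,345,285) if n=="scene" else (225,205,325,280)
        for nm,lo,hi in(("amber",(12,160,150),(26,255,255)),("blue",(105,120,120),(125,255,255))):
            for p,a in blob(im,lo,hi,roi):print(n,nm,p.round(1),a,"loc@56",loc(ray(d,p,56)),"@62",loc(ray(d,p,62)))
    s=read_state();print("tcp",loc(s["eef_pos"]),s["eef_pos"].round(1),"F",s["force"].round(1),s["clock"])
E
python3 -c "
from pl import *
plate()"
```

```text
scene amber [297.  233.5] 18 loc@56 [67.8 22.5] @62 [55.6 12.7]
scene amber [268.5 248.5] 131 loc@56 [-25.2  16.9] @62 [-35.9   7.1]
scene amber [297.1 250.2] 22 loc@56 [ -0.5 -31.7] @62 [-11.7 -40.7]
scene blue [309.1 253.8] 32 loc@56 [ -0.9 -59.8] @62 [-12.  -68.3]
tcp [   3.3 -101.2] [556.1 -60.7  72.1] F [ 0.  -0.3 -0.2] 2.85
```

Request:
move_arm(
  targets="-1 0 -0.3 0.3 0 0 0; -1 0 -0.3 0 0 0 0; -1 0 -0.2 0 0 0 0; -1 0 -0.2 0 0 0 0; -1 0 -0.2 0 0 0 0",
)

```text
clock: 3.27
eef_pos: [554.8, -55.8, 68.6]
tool_rot: [3.134, -0.002, 0.191]
force: [1.1, -15.1, -1.4]
width: 0.0
gripper_force: 7.7
```

```bash
python3 -c "
from pl import *
plate()" | grep -v 'amber.*\[2[69][78]'
```

```text
scene amber [296.9 233.8] 18 loc@56 [66.3 21.5] @62 [54.  11.6]
scene amber [295.5 250. ] 26 loc@56 [ -1.4 -28.6] @62 [-12.5 -37.6]
scene blue [307.4 253.5] 32 loc@56 [ -1.7 -56.7] @62 [-12.8 -65.2]
tcp [  3.1 -96.2] [554.9 -55.8  68.6] F [  2.3 -11.8  -1.5] 3.3667
```

Request:
move_arm(
  targets="-1 0 -0.2 0 0 0 0; -1 0 -0.2 0 0 0 0; -1 0 -0.2 0 0 0 0; -1 0 -0.2 0 0 0 0; -1 0 0 0 0 0 0",
)

```text
clock: 3.78
eef_pos: [553.1, -46.8, 68.5]
tool_rot: [3.136, -0.002, 0.19]
force: [1.5, -6.4, -0.5]
width: -0.2
gripper_force: 3.2
```

```bash
python3 -c "
from pl import *
plate()" | grep -v 'amber.*\[2[69][78]'
```

```text
scene amber [265.3 246.8] 95 loc@56 [-22.2  27.6] @62 [-33.   17.6]
scene amber [291.5 249. ] 26 loc@56 [ -2.  -19.5] @62 [-13.1 -28.7]
scene blue [303.4 252.4] 30 loc@56 [ -1.9 -47.6] @62 [-13.  -56.3]
tcp [  3.1 -85.5] [552.8 -45.3  68.5] F [ 1.6 -5.8  0.8] 3.8833
```

Request:
move_arm(
  targets="-1 0 -0.2 0 0 0 0; -1 0 -0.2 0 0 0 0; -1 0 -0.2 0 0 0 0; -1 0 -0.1 0 0 0 0; -1 0 0 0 0 0 0",
)

```text
clock: 4.3
eef_pos: [551.2, -37.6, 68.4]
tool_rot: [3.138, -0.001, 0.193]
force: [1.7, -4.9, -0.1]
width: 0.0
gripper_force: 2.6
```

```bash
python3 -c "
from pl import *
plate()" | grep -v 'amber.*\[2[69][78]'
```

```text
scene amber [296.9 233.3] 15 loc@56 [68.5 23.2] @62 [56.2 13.4]
scene amber [263.6 245. ] 61 loc@56 [-17.4  36.1] @62 [-28.3  26. ]
scene amber [287.7 247.9] 25 loc@56 [ -1.9 -10.3] @62 [-13.  -19.6]
scene blue [299.3 251.2] 28 loc@56 [ -1.8 -37.8] @62 [-12.9 -46.7]
tcp [  3.1 -77.4] [551.2 -37.4  68.4] F [ 1.  -4.7  0.3] 4.4
```

Request:
move_arm(
  targets="-1 0 -0.2 0 0 0 0; -1 0 -0.2 0 0 0 0; -1 0 -0.1 0 0 0 0; -1 0 0 0 0 0 0; -1 0 0 0 0 0 0",
)

```text
clock: 4.82
eef_pos: [549.7, -29.6, 68.3]
tool_rot: [-3.141, -0.0, 0.195]
force: [1.4, -1.5, 0.7]
width: 0.1
gripper_force: 0.7
```

```bash
python3 -c "
from pl import *
plate()" | grep -v 'amber.*\[2[69][78]'
```

```text
scene amber [262.4 243.7] 34 loc@56 [-13.8  42.6] @62 [-24.7  32.4]
scene amber [284.5 246.9] 26 loc@56 [-1.7 -2.4] @62 [-12.8 -11.9]
scene blue [295.5 250. ] 24 loc@56 [ -1.6 -28.7] @62 [-12.7 -37.7]
tcp [  3.1 -69.5] [549.7 -29.7  68.3] F [ 0.7 -0.6  0.7] 4.9167
```

The force has dropped as the detent took over. I'll back off and check.

Request:
move_arm(
  targets="-1 0 0.5 0 0 0 0; -1 0 1 0 0 0 0; -1 0 1.5 -1 0 0 0; -1 0 2.5 -3 0 0 0; -1 0 2.5 -3.5 0 0 0",
)

```text
clock: 5.33
eef_pos: [563.0, -108.5, 141.2]
tool_rot: [-3.139, 0.005, 0.196]
force: [0.4, -0.4, -0.8]
width: -0.2
gripper_force: 0.0
```

Request:
move_arm(
  targets="0 -2.2 2.75 -3 0 0 0; 0 -2.2 2.75 -2 0 0 0; 0 -2.2 2.75 0 0 0 0; 0 -2.2 2.75 0 0 0 0; 0 -2.2 2.75 0 0 0 0",
)

```text
clock: 5.75
eef_pos: [483.9, -263.0, 189.8]
tool_rot: [3.141, -0.0, 0.194]
force: [0.3, -0.6, -0.3]
width: 42.7
gripper_force: 0.0
```

```bash
python3 - <<'E'
from pl import *
plate()
a,_=grab("top");b,_=grab("scene")
A=cv2.resize(a[205:280,210:330],(800,500),interpolation=cv2.INTER_CUBIC);cv2.imwrite("pics/t2.png",A)
E
```

```text
scene amber [297. 234.] 19 loc@56 [65.6 20.8] @62 [53.4 11. ]
scene amber [262.4 243.7] 34 loc@56 [-13.8  42.6] @62 [-24.7  32.4]
scene amber [284.5 246.9] 26 loc@56 [-1.7 -2.4] @62 [-12.8 -11.9]
scene blue [295.5 250. ] 24 loc@56 [ -1.6 -28.7] @62 [-12.7 -37.7]
top amber [268.4 239.5] 23 loc@56 [0. 0.] @62 [-0.5 -0.4]
top blue [280.9 236.8] 40 loc@56 [ -0.  -28.1] @62 [ -0.5 -28.4]
tcp [-111.3 -290.9] [ 480.3 -268.9  189.5] F [-0.2 -0.  -0.1] 5.85
```

View pics/t2.png

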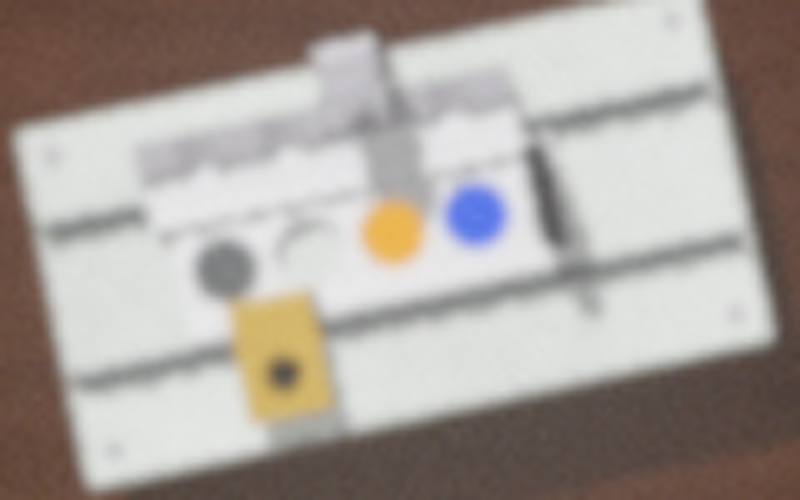

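Amber is centred over the port (loc 0,0), it stayed there after release, and the lock hole shows dark through the eyelet at crop (285,373). Next I'll move over the pin.

Request:
move_arm(
  targets="0 -2 0.6 0 0 0 0; 0 -2 0.6 0 0 0 0; 0 -2 0.6 1 0 0 0; 0 0 0 2 0 0 0; 0 0 0 2 0 0 0",
)

```text
clock: 6.37
eef_pos: [430.0, -290.1, 139.3]
tool_rot: [3.141, -0.001, 0.195]
force: [-0.4, 0.1, -0.9]
width: 42.7
gripper_force: 0.0
```

```bash
python3 - <<'E'
from pl import *
s=read_state();print(s["eef_pos"],s["tool_rot"],s["width"])
ts,ds=grab("scene");p1,s1=redblob(ts,(350,300,420,400));print(p1,s1,ray(ds,p1,60))
top=np.array([s1[0]+s1[2]/2,s1[1]]);print("headtop",ray(ds,top,76))
g=np.array((285,373))/6.667-.42+[210,205]
im,dt=grab("top");e=ray(dt,g,62);print("eyelet",e,loc(e),ray(dt,g,50))
cv2.imwrite("pics/p1.png",cv2.resize(ts[250:400,290:490],(800,600),interpolation=cv2.INTER_CUBIC))
E
```

```text
[ 429.9920935  -290.09729138  139.31709049] [ 3.14089927e+00 -1.40987716e-03  1.94749456e-01] 42.66961798111381
[382.66666667 334.71287129] [377 322  13  27 303] [ 428.36833203 -294.79093584   60.        ]
headtop [ 432.73833793 -291.54416818   76.        ]
eyelet [487.44762243  72.90910728  62.        ] [-38.2  43.1] [487.86131341  74.37868311  50.        ]
```

View pics/p1.png

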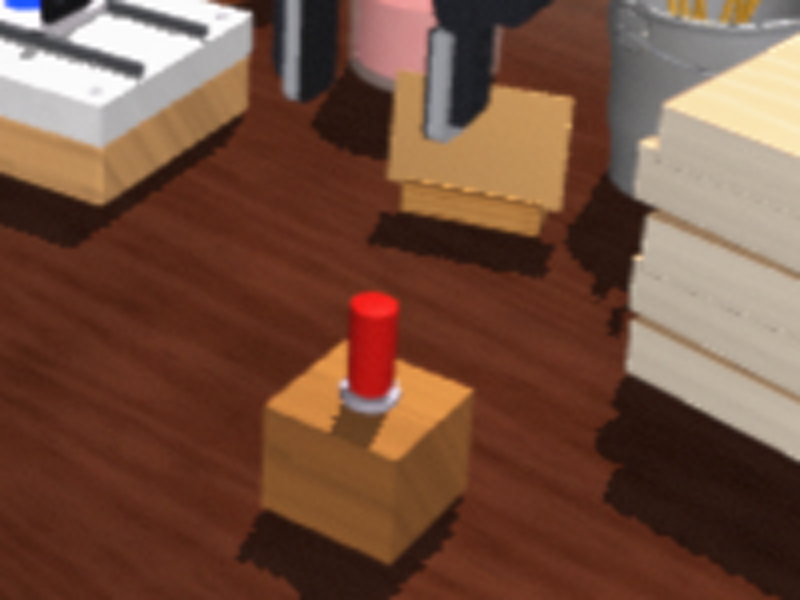

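The pin stands upright in its stand, red head at crop (373,345), with the open fingers above and behind it. I'll centre over it and descend.

Request:
move_arm(
  targets="0 -0.5 0.5 0 0 0 0; 0 0 0 3 0 0 0; 0 0 0 2.5 0 0 0; 0 0 0 1 0 0 0; 0 0 0 0 0 0 0",
)

```text
clock: 6.88
eef_pos: [425.3, -295.4, 73.2]
tool_rot: [-3.139, 0.002, 0.195]
force: [-0.4, -0.5, -0.3]
width: 42.4
gripper_force: 0.0
```

```bash
python3 - <<'E'
from pl import *
s=read_state();print(s["eef_pos"],s["tool_rot"],s["width"],s["force"])
ts,ds=grab("scene")
cv2.imwrite("pics/p2.png",cv2.resize(ts[250:400,290:490],(800,600),interpolation=cv2.INTER_CUBIC))
E
```

```text
[ 425.33442556 -295.41299247   73.15609421] [-3.13938780e+00  2.00681576e-03  1.95436980e-01] 42.44266366073543 [-0.37284866 -0.48768871 -0.28927353]
```

View pics/p2.png

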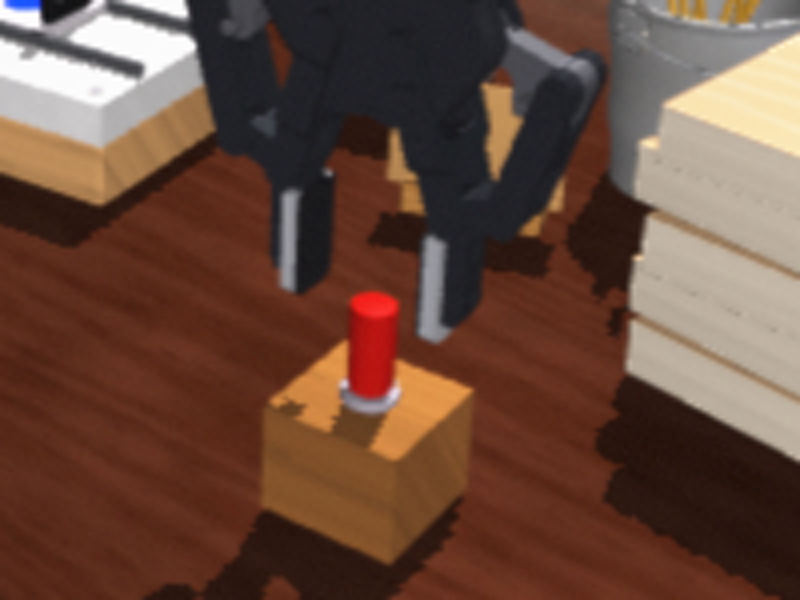

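The pin head is at crop (373,345), between the finger tips at (300,290) and (440,340). I'll descend 2.5 cm and close.

Request:
move_arm(
  targets="0 0.1 0 1.5 0 0 0; 0 0 0 1 0 0 0; 0 0 0 0 0 0 0; -1 0 0 0 0 0 0; -1 0 0 0 0 0 0",
)

```text
clock: 7.35
eef_pos: [427.3, -296.2, 50.1]
tool_rot: [3.141, -0.001, 0.195]
force: [-0.2, -0.3, -0.1]
width: 19.6
gripper_force: 0.0
```

Request:
move_arm(
  targets="-1 0 0 0 0 0 0; -1 0 0 0 0 0 0; -1 0 0 0 0 0 0",
)

```text
clock: 7.6
eef_pos: [427.3, -296.3, 50.2]
tool_rot: [3.141, -0.001, 0.195]
force: [-0.5, 0.9, 7.2]
width: 13.4
gripper_force: 58.5
```

Request:
move_arm(
  targets="-1 0 0 -0.5 0 0 0; -1 0 0 -1.5 0 0 0; -1 0 0 -3 0 0 0; -1 0 0 -3 0 0 0; -1 0 0 -2 0 0 0",
)

```text
clock: 8.02
eef_pos: [427.4, -296.3, 151.8]
tool_rot: [3.14, -0.002, 0.195]
force: [0.6, -0.0, 0.0]
width: 14.0
gripper_force: 59.0
```

```bash
python3 - <<'E'
from pl import *
s=read_state();print(s["eef_pos"],s["tool_rot"],s["width"],s["force"],s["gripper_force"])
ts,ds=grab("scene")
cv2.imwrite("pics/p3.png",cv2.resize(ts[230:380,290:490],(800,600),interpolation=cv2.INTER_CUBIC))
E
```

```text
[ 427.41065945 -296.3441861   151.79371098] [ 3.13998026e+00 -1.69111138e-03  1.94522836e-01] 14.048682177612044 [ 0.60560856 -0.04082969  0.02375887] 59.000120759010315
```

View pics/p3.png

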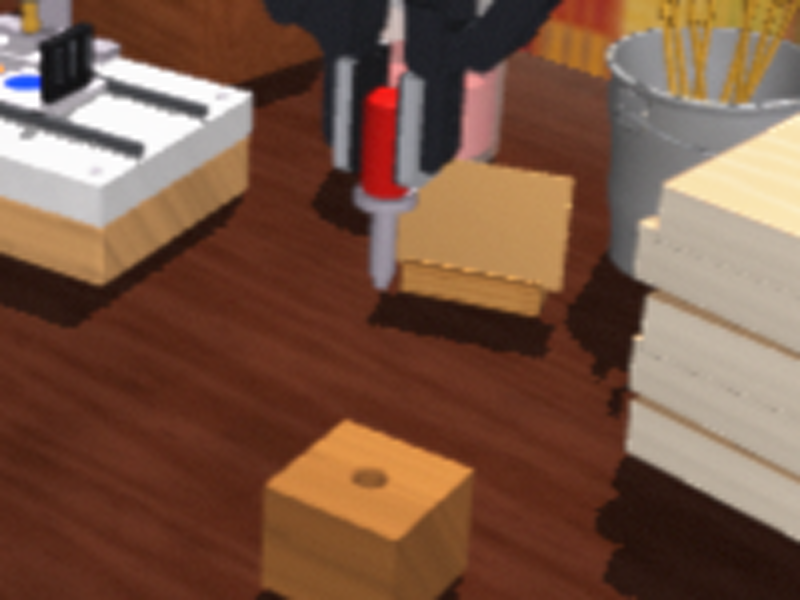

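The pin is held upright, with its tip at crop (382,288), clear of the stand. I'll carry it to above the eyelet with the tip about 112 mm up.

Request:
move_arm(
  targets="-1 0.6 -1.6 0 0 0 0; -1 1.2 -3.2 0 0 0 0; -1 1.2 -3.2 0 0 0 0; -1 1.2 -3.2 0 0 0 0; -1 1.2 -3.2 0 0 0 0",
)

```text
clock: 8.48
eef_pos: [451.9, -142.8, 149.5]
tool_rot: [-3.142, -0.0, 0.194]
force: [1.0, -0.2, -0.3]
width: 13.9
gripper_force: 59.0
```

Request:
move_arm(
  targets="-1 1.2 -3.2 0 0 0 0; -1 1.2 -3.2 0 0 0 0; -1 1.2 -3.2 0 0 0 0; -1 1.2 -3.2 0 0 0 0; -1 1.2 -3.2 0 0 0 0",
)

```text
clock: 8.9
eef_pos: [479.8, 26.1, 149.5]
tool_rot: [-3.142, -0.0, 0.195]
force: [0.8, 0.1, -0.5]
width: 14.2
gripper_force: 59.0
```

Request:
move_arm(
  targets="-1 1 -3.2 0 0 0 0; -1 0.6 -1.5 0 0 0 0; -1 0 0 0 0 0 0; -1 0 0 0 0 0 0",
)

```text
clock: 9.23
eef_pos: [486.3, 74.5, 149.3]
tool_rot: [3.142, 0.0, 0.197]
force: [1.0, -0.7, -0.5]
width: 14.1
gripper_force: 59.0
```

```bash
python3 - <<'E'
from pl import *
s=read_state();P=s["eef_pos"];print(P,s["tool_rot"],s["width"])
d0=cams.get_image("scene");print("tip at stand, rel TCP",ray(d0,(385.1,301.6),111.6)-[427.4,-296.3,0])
E
```

```text
[486.33766257  74.45922109 149.25898761] [3.14154367e+00 1.04125227e-04 1.97253880e-01] 14.089400587205688
tip at stand, rel TCP [ -1.90390381  -1.88791749 111.6       ]
```

Request:
move_arm(
  targets="-1 0.3 0 0.5 0 0 0; -1 0 0 1.5 0 0 0; -1 0 0 1 0 0 0; -1 0 0 0.5 0 0 0; -1 0 0 0 0 0 0",
)

```text
clock: 9.7
eef_pos: [488.4, 73.0, 112.9]
tool_rot: [3.141, 0.003, 0.193]
force: [0.1, -0.8, -0.9]
width: 13.8
gripper_force: 59.0
```

```bash
python3 - <<'E'
from pl import *
ts,ds=grab("scene");tt,dt=grab("top");s=read_state();P=s["eef_pos"];print(P,s["tool_rot"],s["force"])
for nm,Q in(("eyelet",[487.6,73.6,62]),("tip pred",[*P[:2],P[2]-40.2])):print(nm,proj(ds,Q).round(1),proj(dt,Q).round(1))
A=cv2.resize(ts[205:265,232:292],(600,600),interpolation=cv2.INTER_CUBIC);cv2.imwrite("pics/e1.png",A)
cv2.imwrite("pics/raw_s.png",ts);cv2.imwrite("pics/raw_t.png",tt)
E
```

```text
[489.36156817  73.55955718 114.0858131 ] [3.14142885e+00 6.64070246e-04 1.93605402e-01] [-0.06840468  0.56896978 -0.65766214]
eyelet [253.1 244.5] [252.  260.5]
tip pred [253.6 238.4] [251.3 259.5]
```

View pics/e1.png

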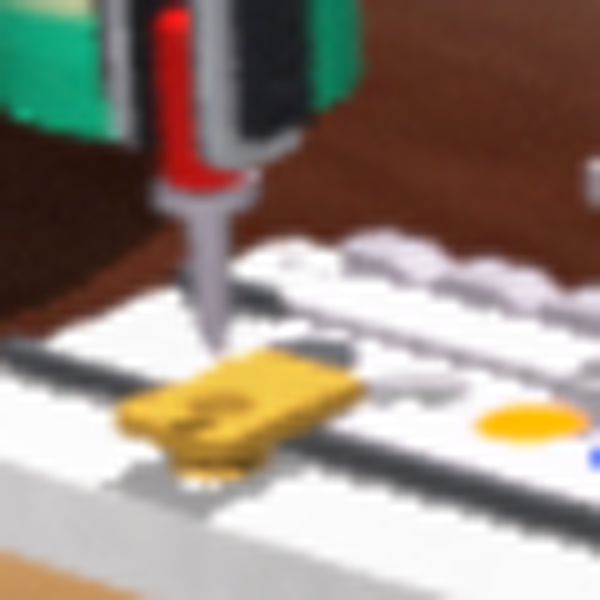

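In the crop the pin tip is at (220,353) and the eyelet centre at (222,404). I'll work out the offset.

```bash
python3 - <<'E'
from pl import *
d=cams.get_image("scene")
q=lambda p:np.array(p)/10-.45+[232,205]
P=np.array([489.36,73.56,114.09])
for z in(73.9,72):
    t=ray(d,q((220,353)),z);print("tip",z,t.round(1),loc(t),"rel TCP",(loc(t)-loc(P)).round(1))
print("eyelet",loc(ray(d,q((222,404)),62)))
for c in((205,192),(207,192)):print("collar under",(loc(ray(d,q(c),103.9))-loc(P)).round(1))
a=proj(d,P);b=proj(d,P-[0,0,40]);cc=proj(d,P-[0,0,10]);print("vertical line slope px",(b-cc).round(2),"px/mm z",(b-cc)[1]/30)
for dx,dy in((1,0),(0,1)):
    print((proj(d,P-[0,0,40]+np.array([*(dx*xv+dy*yv),0]))-b).round(2))
print(read_state()["eef_pos"])
E
```

```text
tip 73.9 [484.9  67.4  73.9] [-41.7  38.2] rel TCP [-5.5 -5.2]
tip 72 [487.6  71.4  72. ] [-38.3  41.6] rel TCP [-2.1 -1.8]
eyelet [-38.9  41.2]
collar under [-2.6 -0.9]
collar under [-2.4 -1.2]
vertical line slope px [ 0.86 15.11] px/mm z 0.5036092686500591
[ 0.37 -0.16]
[-0.39 -0.11]
[489.67087169  73.78840583 114.41027929]
```

Sideways the tip lines up with the eyelet to within 0.5 mm, and along y it matches within about 0.5 mm. I'll descend gently and watch the force.

Request:
move_arm(
  targets="-1 0 0 0.5 0 0 0; -1 0 0 0.4 0 0 0; -1 0 0 0.3 0 0 0; -1 0 0 0.3 0 0 0; -1 0 0 0 0 0 0",
)

```text
clock: 10.27
eef_pos: [489.1, 74.2, 98.6]
tool_rot: [-3.142, 0.001, 0.195]
force: [0.2, 0.2, 0.1]
width: 13.7
gripper_force: 59.0
```

Request:
move_arm(
  targets="-1 0 0 0.3 0 0 0; -1 0 0 0.3 0 0 0; -1 0 0 0.3 0 0 0; -1 0 0 0.3 0 0 0; -1 0 0 0 0 0 0",
)

```text
clock: 10.68
eef_pos: [489.1, 74.1, 86.7]
tool_rot: [3.142, 0.001, 0.195]
force: [-0.2, -0.2, 0.0]
width: 14.0
gripper_force: 59.0
```

Request:
move_arm(
  targets="-1 0 0 0.3 0 0 0; -1 0 0 0.3 0 0 0; -1 0 0 0.3 0 0 0; -1 0 0 0.2 0 0 0; -1 0 0 0 0 0 0",
)

```text
clock: 11.1
eef_pos: [489.2, 74.1, 75.8]
tool_rot: [-3.142, 0.001, 0.195]
force: [-0.6, 0.7, 0.0]
width: 13.7
gripper_force: 59.0
```

Request:
move_arm(
  targets="-1 0 0 0.15 0 0 0; -1 0 0 0.1 0 0 0; -1 0 0 0 0 0 0",
)

```text
clock: 11.35
eef_pos: [489.4, 74.2, 73.6]
tool_rot: [-3.142, 0.0, 0.195]
force: [0.2, -0.9, 0.3]
width: 14.3
gripper_force: 59.0
```

Next I'll lower in 1 mm steps until the collar seats.

Request:
move_arm(
  targets="-1 0 0 0.1 0 0 0; -1 0 0 0.1 0 0 0; -1 0 0 0 0 0 0; -1 0 0 0 0 0 0",
)

```text
clock: 11.68
eef_pos: [489.6, 74.2, 72.2]
tool_rot: [-3.142, -0.001, 0.195]
force: [-1.0, 0.1, 4.9]
width: 13.9
gripper_force: 59.9
```

Request:
move_arm(
  targets="-1 0 0 0.1 0 0 0; -1 0 0 0.1 0 0 0; -1 0 0 0 0 0 0; -1 0 0 0 0 0 0",
)

```text
clock: 12.02
eef_pos: [489.7, 74.2, 71.8]
tool_rot: [-3.141, -0.001, 0.194]
force: [-4.0, -1.0, 24.2]
width: 13.8
gripper_force: 62.0
```

The collar seated at TCP 72.2, just where predicted. I'll take off the load, open the fingers and rise.

Request:
move_arm(
  targets="-1 0 0 -0.15 0 0 0; -1 0 0 0 0 0 0; -0.2 0 0 0 0 0 0; 0 0 0 0 0 0 0; 0 0 0 0 0 0 0",
)

```text
clock: 12.43
eef_pos: [489.4, 74.2, 70.9]
tool_rot: [3.142, 0.0, 0.195]
force: [0.2, 1.3, 0.0]
width: 42.5
gripper_force: 0.0
```

Request:
move_arm(
  targets="0 0 0 0 0 0 0; 0 0 0 -1 0 0 0; 0 0 0 -2 0 0 0; 0 0 0 -3.5 0 0 0; 0 0 0 -3.5 0 0 0",
)

```text
clock: 12.85
eef_pos: [488.4, 73.9, 172.1]
tool_rot: [3.141, 0.003, 0.194]
force: [1.1, 0.1, -1.2]
width: 43.1
gripper_force: 0.0
```

Request:
move_arm(
  targets="0 0 0 -3.5 0 0 0; 0 -1.5 3 0 0 0 0; 0 -1.5 3 0 0 0 0; 0 -1.5 3 0 0 0 0; 0 -1.5 3 0 0 0 0",
)

```text
clock: 13.27
eef_pos: [453.3, -56.3, 207.2]
tool_rot: [3.141, -0.001, 0.196]
force: [0.2, -0.4, -0.6]
width: 42.7
gripper_force: 0.0
```

```bash
python3 - <<'E'
from pl import *
plate()
ts,ds=grab("scene");tt,dt=grab("top")
a,sa=redblob(ts,(235,200,275,260));b,sb=redblob(tt,(235,240,275,280));print(a,sa,b,sb)
X,r=tri([(ds,a),(dt,b)]);print(X,loc(X),r,"exp head mid z=82")
h=np.array([487.6,73.8])
for z in(66,82,98):print(z,proj(ds,[*h,z]).round(1),proj(dt,[*h,z]).round(1))
A=np.hstack([cv2.resize(ts[205:265,232:292],(400,400)),cv2.resize(tt[230:290,225:285],(400,400))]);cv2.imwrite("pics/f.png",A)
E
```

```text
scene amber [297.  233.8] 20 loc@56 [66.3 21.2] @62 [54.1 11.4]
scene amber [262.4 243.7] 34 loc@56 [-13.8  42.6] @62 [-24.7  32.4]
scene amber [284.5 246.9] 26 loc@56 [-1.7 -2.4] @62 [-12.8 -11.9]
scene blue [295.5 250. ] 24 loc@56 [ -1.6 -28.7] @62 [-12.7 -37.7]
top amber [268.2 239. ] 12 loc@56 [1.1 0.3] @62 [ 0.6 -0.2]
top blue [280.1 236.2] 26 loc@56 [  1.8 -26.6] @62 [  1.2 -27. ]
tcp [-99.1 -81.3] [451.8 -61.  207. ] F [0.1 0.7 0.4] 13.3667Traceback (most recent call last):
  File "<stdin>", line 4, in <module>
  File "m.py", line 10, in redblob
    n,l,s,c=cv2.connectedComponentsWithStats(m);i=1+np.argmax(s[1:,4]);return c[i]+[x0,y0],s[i]+[x0,y0,0,0,0]
                                                    ~~~~~~~~~^^^^^^^^^
    return _wrapfunc(a, 'argmax', axis=axis, out=out, **kwds)
    return bound(*args, **kwds)
ValueError: attempt to get argmax of an empty sequence
```

The gripper probably still hides the pin from the top camera, so I'll move farther aside and measure numerically. My picture quota is used up.

Request:
move_arm(
  targets="0 0 3.5 -1 0 0 0; 0 0 3.5 0 0 0 0; 0 0 3.5 0 0 0 0; 0 0 3.5 0 0 0 0; 0 0 2 0 0 0 0",
)

```text
clock: 13.88
eef_pos: [486.1, -214.9, 216.7]
tool_rot: [3.139, -0.001, 0.194]
force: [0.4, -0.3, -0.1]
width: 42.9
gripper_force: 0.0
```

```bash
python3 - <<'E'
from pl import *
plate()
ts,ds=grab("scene");tt,dt=grab("top")
h=np.array([487.6,73.8])
for z in(66,82,98):print(z,proj(ds,[*h,z]).round(1),proj(dt,[*h,z]).round(1))
for n,im,roi in(("s",ts,(230,190,280,270)),("t",tt,(230,235,280,285))):
    for lo,hi in(((0,120,80),(8,255,255)),((172,120,80),(180,255,255))):
        x0,y0,x1,y1=roi;m=cv2.inRange(cv2.cvtColor(im[y0:y1,x0:x1],cv2.COLOR_BGR2HSV),lo,hi);N,l,s,c=cv2.connectedComponentsWithStats(m)
        print(n,[((c[i]+[x0,y0]).round(1),(s[i]+[x0,y0,0,0,0])) for i in range(1,N) if s[i,4]>5])
E
```

```text
scene amber [297.  233.8] 20 loc@56 [66.3 21.2] @62 [54.1 11.4]
scene amber [262.4 243.7] 34 loc@56 [-13.8  42.6] @62 [-24.7  32.4]
scene amber [284.5 246.9] 26 loc@56 [-1.7 -2.4] @62 [-12.8 -11.9]
scene blue [295.5 250. ] 24 loc@56 [ -1.6 -28.7] @62 [-12.7 -37.7]
top amber [268.2 239.4] 16 loc@56 [0.2 0.3] @62 [-0.4 -0.1]
top blue [280.9 236.9] 39 loc@56 [ -0.1 -27.9] @62 [ -0.7 -28.3]
tcp [ -95.5 -239.2] [ 485.8 -215.2  216.4] F [0.3 0.3 0.1] 13.9833
66 [252.9 242.5] [251.7 260.4]
82 [252.5 234.5] [250.8 260.2]
98 [252.  226.4] [249.8 259.9]
s [(array([265. , 219.8]), array([230, 190,  50,  54, 677]))]
s []
t [(array([250.3, 259.6]), array([247, 257,   7,   6,  31]))]
t []
```

```bash
python3 - <<'E'
from pl import *
ts,ds=grab("scene");tt,dt=grab("top")
a,sa=redblob(ts,(240,210,268,260));print(a,sa)
X,r=tri([(ds,a),(dt,(250.3,259.6))]);print(X,loc(X),r)
h=[487.6,73.8]
print("rows expected: head top",proj(ds,[*h,98])[1],"bottom",proj(ds,[*h,66])[1])
o,so=redblob(cv2.imread("pics/scene0.png"),(350,300,420,400));p=[425.5,-296.5]
print("in stand: blob",o,so,"proj 76/44",proj(ds,[*p,76]),proj(ds,[*p,44]))
E
```

```text
[253.    233.472] [249 225   9  19 125]
[488.98491121  74.42753681  83.55152997] [-36.4  44.3] [0.38529332]
rows expected: head top 226.44943513662588 bottom 242.48584221050032
in stand: blob [382.72818792 334.74161074] [377 322  13  27 298] proj 76/44 [382.79508202 325.4502621 ] [381.68812996 346.45651461]
```

The head spans rows 225–243 (expected 226–242), so the pin is fully home. It is upright over the hole and the amber window is centred. I'll hand the job in.

```bash
python3 -c "
from cell import order
print(order.finish_job())"
```

```text
the job is handed in; nothing more can be done
None
```

The filter plate is at the amber stop and the lock pin is fully home through the eyelet. The tin, soap, card and candle were never approached, and the job was handed in at about 14 s.

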